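# Make up two miniature-painting kits

### The job

Make up the scenery kit in the cardboard tray: pack the L-shaped ruin and the pillar tile side by side in its big rectangular well so that both lie flat on the tray's floor, and stand the tall dropper bottle in the small well beside them. Make up the figure kit in the white tray: stand the knight in the round well and the squat paint pot in the square well. Leave the crouching beast where it is; it belongs to neither kit.

Things in the scene. Friction and masses are not known exactly. Their poses are not given: they have to be found in the camera images.
- scenery_tray: Low cardboard tray fixed to the table, 93 (its x) by 186 mm (its y); floor 3 mm thick, walls 3 mm thick, tops 10 mm above the table. Origin: centre of its underside; z up. A divider makes two wells, both x -43.5 to 43.5 mm: the big well y -90 to 27 mm (117 mm long, centre y -31.5), the small well y 30 to 90 mm (centre y 60).
- figure_tray: Low white plastic tray stuck to the table, 92 mm (its x) by 172 mm (its y), floor 3 mm thick, well walls 3 mm thick, their tops 10 mm above the table. Origin: centre of its underside, at table height; z up. Round well: inner diameter 74 mm, centre x = 0, y = -42 mm. Square well: 60 by 60 mm inside, centre x = 0, y = 46 mm.
- ruin_c (a point): Light grey L-shaped ruin, 52 mm tall. Point: centre of its 100 (x) by 70 (y) outline, 26 mm up; z up. Slab 12 mm thick: x -50..50, y -35..-1 and x -50..-16, y -1..35; rest: open notch. Grip its wall: centre x -8, y -16, 14 mm thick in y, 64 long, up to the top. Low wall x -40..-28, y -2..26, 22 mm high. Fits the big well with its x along the tray's y, either way round, 8 mm play per side.
- pillar_c (a point): Light grey pillar tile: slab 58 (its x) by 30 mm (its y), 12 mm thick, with a square 20 by 20 mm pillar on its middle; 55 mm tall in all, 60 g. Point: its centre, 27.5 mm above the underside; z up. In the big well it fits only into the ruin's open notch, its x along the ruin's x, either way round; aim 4 mm off the notch's middle, away from the ruin.
- knight_c (a point): Slim standing light grey figure (knight with shield and spear) on a round black base 36 mm in diameter and 5 mm thick; 62 mm tall, 50 g. Grip the torso, which is round, 24 mm in diameter just above the base, 22 mm at 46 mm up (shield and spear can be ignored). Point: on its axis, 31 mm above the underside; z up.
- dropper_c (a point): Tall slim paint dropper bottle, 30 mm in diameter, 75 mm tall with its narrower neck and black cap, 50 g, upright. The full-width body reaches at least 40 mm up. Point: on its axis, 37.5 mm above the underside; z up.
- pot_c (a point): Squat round paint pot with a white screw lid, 42 mm tall, 60 g, upright: 38 mm in diameter up to 12 mm, neck 31 mm, lid 35 mm in diameter from 26 mm up to the top. Grip the lid. Point: on its axis, 21 mm above the underside; z up.
- beast_c (a point): Bystander: crouching horned light grey beast on a round black base of 44 mm diameter, about 36 mm tall, low and broad beside the knight. Stays where it is. Point: on its axis, 18 mm above the underside.
There are look-alikes about, which are no part of the job. Several things have the shape of the figure_tray; the one meant has the colours described above.

How it is judged:
By the outcome, as a careful person would: the job done as asked, in the order asked, and still so for the second after the job is handed in, with the robot touching nothing.
It also fails if it takes over 125 s, if anything falls off the work surface, if the arm or the gripper's body presses on something with over 40 N, if the wrist force passes 120 N, or if a joint passes its speed limit or range.

### The arm

A 7-joint arm with a two-finger parallel gripper is mounted at the origin on the work surface. World frame = base frame: x ahead of the robot, y to its left, z up, the work surface at z = 0. Lengths are in m, angles in rad, forces in N, time in s.
With the tool pointing down it reaches from about 0.35 to 0.9 m from the base axis. Payload 8.1 kg.
Tool frame: the origin (TCP) lies on the centre line of the jaws, within the pads' length; the fingertips stand 19 mm ahead of it and the grasp point (between the pads) is the TCP; z points along the fingers, y is the direction in which the jaws open and shut (so a half turn about z gives the same grasp; the last joint's range is limited). The gripper opens to 92 mm and grips with 3 to 60 N. Pads are 19 mm wide; open, the fingers measure 130 mm over their backs; the gripper's body (75 mm by 190 mm) begins 47 mm behind the grasp point.
Start: joints at [-0.103, 0.434, 0.025, 1.573, -0.012, 1.134, -0.075], TCP at [0.625, -0, 0.246] pointing down, gripper open.
Joint ranges: [-2.62, 2.62], [-0.44, 2.09], [-1.27, 1.32], [0.08, 2.57], [-1.32, 4.46], [0.12, 2], [-2.74, 2.74]. Speed limits (rad/s): [2.22, 2.22, 3.01, 3.01, 3.14, 3.14, 3.14].

### API

Orientations are given as a rotation vector (axis times angle).
In Python, from cell import monitor, imaging, workorder, outline_of gives the robot as it stands.
- The arm moves only by the tool move_arm, never from a script. Its argument "series" is a list of rows, each a list of 6 numbers: the shift along the world's x, y, z in cm, then the turn, a rotation vector about the world's x, y, z in degrees. A call has 1 to 8 rows; each row shifts and turns the commanded pose from where the row before left it; what a row does not reach is not made up. A row lasts 1/10 s, in which the tool goes at most 50 mm and 8.59 degrees, less where a joint would pass 70% of its speed; a pose out of reach is approached as far as the arm can. A call with a gripper value outside its range is refused whole. "grip" is the opening, from 0 (shut) to 1 (fully open), set as the call begins (left out, the last holds). The fingers move at their own pace and stop on an object; "force" is the grip in N (left out, the last holds). Time passes only in rows, so rows that do not move let the fingers close. It gives the time, the measured TCP pose, the force and the opening at its end, in the units of the state.
- monitor.observe(): the state, without advancing time (a new reading comes with each control period).
- imaging.get_image(name): name is "scene" or "side" or "wrist"; returns a dict with "color" (384x512x3 uint8, red, green, blue), "fx", "fy", "cx", "cy" (pixels), "rvec" (rotation vector, rad) and "tvec" (3), from world to camera coordinates, as OpenCV has them; the wrist camera has in their place "mount" (4x4, takes a point from camera to tool coordinates, whose origin is the TCP and whose axes are the flange's). Camera axes: x right, y down, z forward; pixel columns grow to the right and rows downward; lengths in m; the calibration is good to about 2 mm. A picture is of the moment at which its call begins: read the wrist's pose just before it. There is no depth.
- workorder.sign_off(): hands the job in, once; it reports no verdict.
Trained networks look in the newest picture that a camera, given by its name, has taken for a name from the list of things; names that differ only in an ending like _2 or _b are one class to them, and where a whole thing is asked for, a point or a joint stands for the part that bears it (a point fixed in the world has none). Each returns a list of dicts, best first, with "p" (0 to 1); they miss things now and then, are a little off and sometimes report something else, mostly with a low value. They report only what shows in the picture. A call takes as long as a camera call. They do not tell look-alikes from the thing itself.
- outline_of(camera, thing): "mask" (384x512 bool, what is visible of it) and "rect" ([left, top, width, height] in pixels, round what is visible of it).
The state is a dict: "clock": time; "joints": joint angles; "dq": joint speeds; "joint_efforts": joint torques, N m; "position": TCP position; "ee_rot": TCP orientation; "force": force on the tool from outside, world axes, zero at the start; "ft_torque": the same for the moment, N m; "width": opening from 0.0 (shut) to 1.0 (fully open).
Only numpy, scipy, OpenCV 4.12 (cv2) and the standard library are available. Lean on these libraries where they do the work, as an engineer would, in place of code of your own. Each camera call takes 0.05 s, during which the arm holds its last target. There are 200 camera calls.

## Working session

There is one attempt and no reset: what is moved stays moved. The work goes in short steps, Python scripts to look and compute and a tool call to move; the robot and the scene stay as the last step left them, time stands still between calls to the robot, and variables do not carry over. Pictures are saved under pics/ and viewed, about 12 in all and at most 16, crops included, and the job is handed in when it is done.

Besides the shell and the picture viewer there is one more tool, called after "Call:" as name(argument=value, ...), one argument or row to a line, values as JSON. move_arm: Moves the arm, as the interface text tells. Its arguments: {"type":"object","properties":{"series":{"type":"array"},"grip":{"type":"number"},"force":{"type":"number"}},"required":["series"]}

```bash
ls; mkdir -p pics
cat > h.py <<'E'
import numpy as np, cv2
from cell import monitor, imaging, workorder, outline_of
from scipy.spatial.transform import Rotation as R
def cam(name):
    s=monitor.observe(); im=imaging.get_image(name)
    K=np.array([[im['fx'],0,im['cx']],[0,im['fy'],im['cy']],[0,0,1]])
    if 'mount' in im:
        T=np.eye(4);T[:3,:3]=R.from_rotvec(s['ee_rot']).as_matrix();T[:3,3]=s['position']
        C=T@np.array(im['mount'])
    else:
        Rm=R.from_rotvec(np.ravel(im['rvec'])).as_matrix();C=np.eye(4);C[:3,:3]=Rm.T;C[:3,3]=-Rm.T@np.ravel(im['tvec'])
    return im['color'],K,C
def ray(K,C,uv,z):
    d=C[:3,:3]@np.linalg.solve(K,[uv[0],uv[1],1]);o=C[:3,3];return o+d*(z-o[2])/d[2]
def proj(K,C,p):
    q=C[:3,:3].T@(np.asarray(p,float)-C[:3,3]);u=K@q;return u[:2]/u[2]
def save(n,c): cv2.imwrite('pics/'+n,c[:,:,::-1])
E
python3 - <<'E'
from h import *
ims=[]
for n in ['scene','side','wrist']:
    c,K,C=cam(n); ims.append(c); print(n,C[:3,3].round(3),C[:3,2].round(2),K[0,0])
    for t in ['scenery_tray','figure_tray','ruin_c','pillar_c','knight_c','dropper_c','pot_c','beast_c']:
        for o in outline_of(n,t):
            if o['p']>.2:
                x,y,w,h=o['rect'];print(n,t,round(o['p'],2),o['rect'],ray(K,C,(x+w/2,y+h/2),.02).round(3)[:2])
    save(n+'0.png',cv2.resize(c,None,fx=1.56,fy=1.56,interpolation=cv2.INTER_CUBIC))
print(monitor.observe())
E
```

```text
pics
scene [0.885 0.587 0.568] [-0.48 -0.66 -0.59] 356.85257436981794
scene scenery_tray 0.56 [259.7, 217.1, 87.3, 70.1] [0.48  0.217]
scene scenery_tray 0.41 [137.7, 152.3, 19.0, 27.2] [ 0.614 -0.301]
scene figure_tray 0.97 [324.3, 195.2, 76.4, 51.9] [0.299 0.224]
scene figure_tray 0.73 [216.7, 123.8, 55.5, 18.6] [ 0.265 -0.309]
scene figure_tray 0.7 [186.4, 154.6, 56.5, 31.5] [ 0.467 -0.167]
scene ruin_c 0.97 [166.1, 209.6, 30.9, 49.2] [0.665 0.018]
scene pillar_c 0.63 [139.6, 152.5, 15.4, 24.2] [ 0.611 -0.307]
scene knight_c 0.49 [242.7, 182.3, 9.1, 24.3] [ 0.458 -0.019]
scene dropper_c 0.78 [150.9, 178.1, 14.5, 25.4] [ 0.639 -0.168]
scene pot_c 0.76 [258.9, 293.4, 21.2, 31.1] [0.626 0.286]
scene beast_c 0.69 [213.3, 258.9, 17.8, 18.5] [0.644 0.155]
side [ 0.411 -0.864  0.605] [ 0.02  0.83 -0.55] 357.8915431755588
side scenery_tray 0.96 [245.5, 159.0, 33.9, 27.4] [0.461 0.159]
side figure_tray 0.84 [243.6, 231.2, 54.4, 52.1] [ 0.463 -0.242]
side figure_tray 0.82 [141.9, 265.5, 62.5, 72.6] [ 0.255 -0.367]
side figure_tray 0.72 [193.2, 160.8, 30.8, 24.7] [0.285 0.161]
side ruin_c 0.
[... 949 characters left out ...]
0] [0.64  0.146]
{'clock': 1.35, 'joints': array([-0.10257759,  0.43447103,  0.02500855,  1.57319306, -0.0115987 ,
        1.13398536, -0.07508064]), 'dq': array([ 0.00046386,  0.00081331, -0.00126248, -0.0015894 , -0.00047972,
       -0.00160916, -0.0002227 ]), 'joint_efforts': array([ 1.04681065e-03, -6.67663980e+01,  9.84487385e-01, -3.14799643e+01,
       -6.06534560e-02,  3.27860378e-02, -2.65912655e-05]), 'position': array([ 6.25022372e-01, -4.51357009e-05,  2.45762643e-01]), 'ee_rot': array([2.22149772e+00, 2.22128655e+00, 8.90386274e-05]), 'force': array([-0.31531827,  0.26132376, -0.30017731]), 'ft_torque': array([-0.02793296, -0.02960092, -0.04350809]), 'width': 0.9985866623541098}
```

View pics/scene0.png

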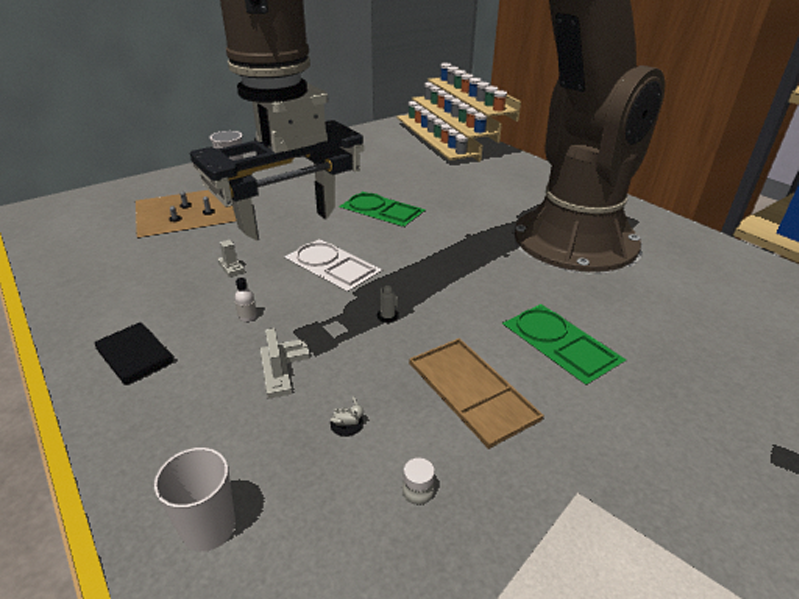

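View pics/wrist0.png

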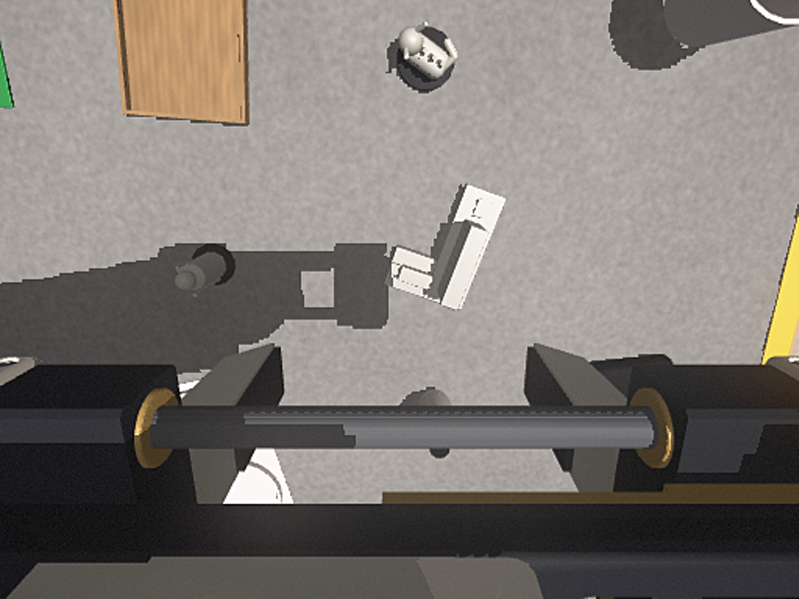

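View pics/side0.png

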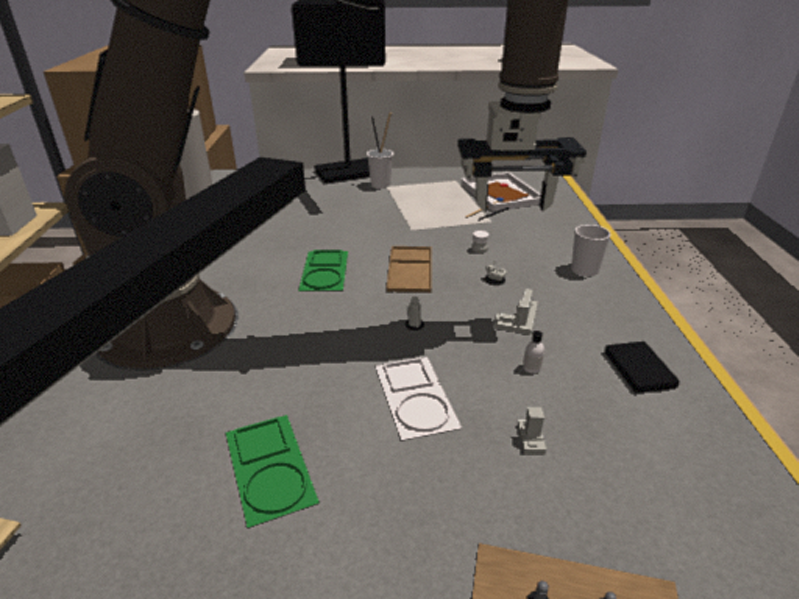

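```bash
cat >> h.py <<'E'
from scipy.optimize import minimize
def box(x0,x1,y0,y1,z0,z1): return np.array([[x,y,z] for x in(x0,x1) for y in(y0,y1) for z in(z0,z1)])/1e3
def cyl(r,z0,z1): return np.array([[r*np.cos(a),r*np.sin(a),z] for a in np.linspace(0,6.28,24) for z in(z0,z1)])/1e3
M=dict(scenery_tray=[box(-46.5,46.5,-93,93,0,10)],figure_tray=[box(-46,46,-86,86,0,10)],
 ruin_c=[box(-50,50,-35,-1,0,12),box(-50,-16,-1,35,0,12),box(-40,24,-23,-9,0,52),box(-40,-28,-2,26,0,22)],
 pillar_c=[box(-29,29,-15,15,0,12),box(-10,10,-10,10,0,55)],
 knight_c=[cyl(18,0,5),np.r_[cyl(12,5,6),cyl(11,46,46),cyl(6,60,62)]],
 dropper_c=[cyl(15,0,42),np.r_[cyl(15,42,43),cyl(6,55,75)]],pot_c=[cyl(19,0,12),cyl(15.5,12,26),cyl(17.5,26,42)],
 beast_c=[cyl(22,0,5)])
def sil(parts,K,C,p,S=4,z=0):
    m=np.zeros((384*S,512*S),np.uint8);c,s=np.cos(p[2]),np.sin(p[2])
    for b in parts:
        w=np.c_[p[0]+c*b[:,0]-s*b[:,1],p[1]+s*b[:,0]+c*b[:,1],b[:,2]+z]
        uv=np.array([proj(K,C,q) for q in w]);cv2.fillConvexPoly(m,cv2.convexHull(np.round((uv+.5)*S).astype(np.int32)),1)
    return m
def fit(t,views,guess,yaws,z=0):
    """views: list of (K,C,mask)"""
    S=4;big=[cv2.resize(m.astype(np.uint8),None,fx=S,fy=S,interpolation=cv2.INTER_LINEAR) for _,_,m in views]
    def cost(q):
        p=[q[0]/100,q[1]/100,q[2]/10];r=0
        for (K,C,_),b in zip(views,big):
            m=sil(M[t],K,C,p,S,z);r+=1-(m&b).sum()/max(1,(m|b).sum())
        return r/len(views)
    best=None
    for y in yaws:
        x0=np.array([guess[0]*100,guess[1]*100,y*10]);sx=np.array([x0,x0+[1.5,0,0],x0+[0,1.5,0],x0+[0,0,1.5]])
        r=minimize(cost,x0,method='Nelder-Mead',options=dict(initial_simplex=sx,maxfev=160,xatol=.01,fatol=1e-4))
        if best is None or r.fun<best.fun: best=r
    return best.x[0]/100,best.x[1]/100,np.degrees(best.x[2]/10),1-best.fun
def near(cam_,t,K,C,g,rad=.08):
    best=None
    for o in outline_of(cam_,t):
        if o['p']<.2: continue
        x,y,w,h=o['rect'];d=np.linalg.norm(ray(K,C,(x+w/2,y+h/2),.02)[:2]-g)
        if d<rad and (best is None or d<best[0]): best=(d,o)
    return best and best[1]['mask']
E
python3 - <<'E'
from h import *
G=dict(scenery_tray=((.47,.19),[0,.2]),figure_tray=((.467,-.19),[0,.3]),ruin_c=((.665,.01),[1.2]),pillar_c=((.611,-.307),[-.4,.3,1,1.6]),
knight_c=((.463,-.013),[0]),dropper_c=((.648,-.16),[0]),pot_c=((.627,.283),[0]))
V={n:cam(n) for n in ['scene','side','wrist']}
for t,(g,y) in G.items():
    vs={}
    for n in V:
        if n=='wrist' and t not in('ruin_c','knight_c'):continue
        m=near(n,t,*V[n][1:],np.array(g))
        if m is not None: vs[n]=(*V[n][1:],m)
    print(t,list(vs),np.round(fit(t,list(vs.values()),g,y),4), [np.round(fit(t,[v],g,y),3).tolist() for v in vs.values()])
E
```

```text
scenery_tray ['scene', 'side'] [ 0.4627  0.1958 -4.0694  0.9579] [[0.462, 0.197, -4.272, 0.975], [0.463, 0.194, -4.297, 0.952]]
figure_tray ['scene', 'side'] [ 0.4531 -0.2055 13.7364  0.8865] [[0.456, -0.204, 13.877, 0.87], [0.452, -0.207, 12.211, 0.913]]
ruin_c ['scene', 'side', 'wrist'] [6.56500e-01 8.10000e-03 7.06136e+01 9.09200e-01] [[0.656, 0.008, 70.064, 0.933], [0.656, 0.007, 71.073, 0.87], [0.657, 0.007, 70.888, 0.941]]
pillar_c ['side'] [  0.6146  -0.3035 -93.0613   0.9392] [[0.615, -0.303, -93.061, 0.939]]
knight_c ['scene', 'side', 'wrist'] [ 0.4617 -0.0133  7.0228  0.8731] [[0.462, -0.012, 5.582, 0.856], [0.461, -0.013, 7.017, 0.882], [0.463, -0.013, 3.152, 0.908]]
dropper_c ['scene', 'side'] [ 0.6501 -0.1485  8.9927  0.8481] [[0.65, -0.148, 7.701, 0.872], [0.652, -0.145, 13.953, 0.839]]
pot_c ['scene', 'side'] [ 0.6273  0.2836 -3.3184  0.8116] [[0.624, 0.281, 2.496, 0.791], [0.628, 0.283, 2.178, 0.852]]
```

Call:
move_arm(
  series=[
    [1.5, -0.2, -3, 0, 0, -6.5],
    [1.5, -0.2, -3, 0, 0, -6.5],
    [1.4, -0.1, -3, 0, 0, -6.4],
    [0, 0, -3, 0, 0, 0],
    [0, 0, -3, 0, 0, 0],
    [0, 0, -3, 0, 0, 0],
    [0, 0, -2.8, 0, 0, 0],
    [0, 0, 0, 0, 0, 0],
  ],
  grip=1,
  force=25,
)

```text
clock: 3.1
position: [0.6661, -0.0051, 0.0338]
ee_rot: [-2.561, -1.813, 0.009]
force: [-0.7, 0.4, 0.8]
width: 1.0
```

Call:
move_arm(
  series=[
    [0, 0, 0, 0, 0, 0],
    [0, 0, 0, 0, 0, 0],
    [0, 0, 0, 0, 0, 0],
    [0, 0, 0, 0, 0, 0],
    [0, 0, 0, 0, 0, 0],
    [0, 0, 0, 0, 0, 0],
    [0, 0, 0, 0, 0, 0],
    [0, 0, 0, 0, 0, 0],
  ],
  grip=0,
)

```text
clock: 3.9
position: [0.669, -0.005, 0.0377]
ee_rot: [-2.564, -1.815, 0.0]
force: [-0.1, -0.2, 0.1]
width: 0.351
```

Call:
move_arm(
  series=[
    [0, 0, 0, 0, 0, 0],
    [0, 0, 0, 0, 0, 0],
    [0, 0, 0, 0, 0, 0],
    [0, 0, 0, 0, 0, 0],
    [0, 0, 0, 0, 0, 0],
    [0, 0, 2, 0, 0, 0],
    [0, 0, 3, 0, 0, 0],
    [0, 0, 3, 0, 0, 0],
  ],
)

```text
clock: 4.7
position: [0.6684, -0.0051, 0.118]
ee_rot: [-2.563, -1.815, 0.002]
force: [1.3, -0.4, -0.4]
width: 0.152
```

Call:
move_arm(
  series=[
    [-3.2, 2.7, 0, 0, 0, 3],
    [-3.2, 2.7, 0, 0, 0, 3],
    [-3.2, 2.7, 0, 0, 0, 3],
    [-3.2, 2.7, 0, 0, 0, 3],
    [-3.2, 2.6, 0, 0, 0, 3.3],
    [-3.3, 2.6, 0, 0, 0, 0],
    [0, 0, -2, 0, 0, 0],
    [0, 0, 0, 0, 0, 0],
  ],
)

```text
clock: 5.5
position: [0.4741, 0.1554, 0.0965]
ee_rot: [-2.296, -2.142, 0.004]
force: [-0.1, -0.6, -1.4]
width: 0.148
```

Run:
```python
from h import *
s=monitor.observe();print(s['position'],s['ee_rot'])
W=cam('wrist');c,K,C=W
m=[o for o in outline_of('wrist','ruin_c')]
print([(o['p'],o['rect']) for o in m])
dz=s['position'][2]-.0377
if m: print(fit('ruin_c',[(K,C,m[0]['mask'])],(.46,.165),[1.5],dz))
c=c.copy()
T=np.array([.4627,.1958]);a=np.radians(-4.1);r=np.array([[np.cos(a),-np.sin(a)],[np.sin(a),np.cos(a)]])
for l in [(-46.5,-93),(46.5,-93),(46.5,93),(-46.5,93),(-43.5,27),(43.5,27),(-43.5,30),(43.5,30)]:
    p=T+r@np.array(l)/1e3;u=proj(K,C,[*p,.01]);cv2.circle(c,tuple(int(round(v)) for v in u),2,(255,0,0),-1)
save('w1.png',cv2.resize(c,None,fx=1.56,fy=1.56))
```

```text
[0.47409354 0.15535612 0.09651336] [-2.29623351 -2.14249728  0.00408986]
[(0.78, [232.1, 129.8, 62.4, 185.2])]
(np.float64(0.4588823915298416), np.float64(0.1654239434609858), np.float64(86.05239161014711), np.float64(0.5462648981986236))
```

View pics/w1.png

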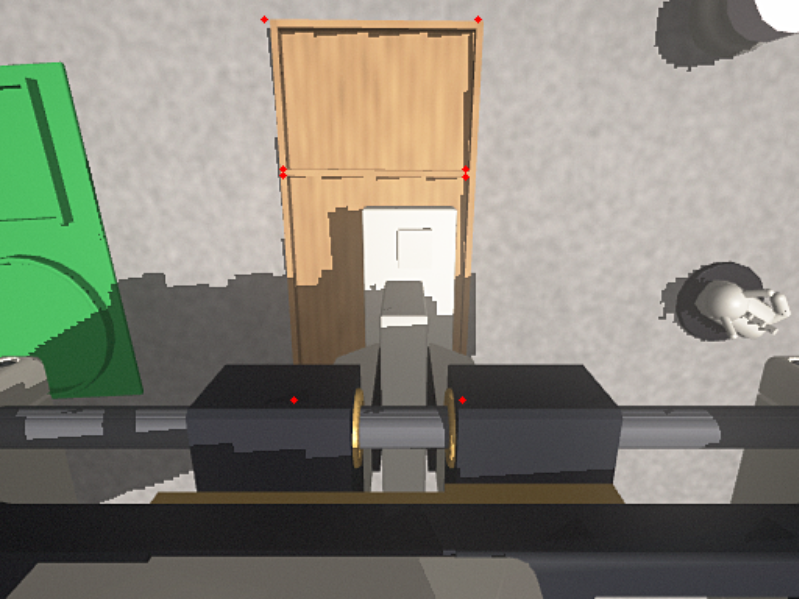

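Call:
move_arm(
  series=[
    [0.1, 0, -2, 0, 0, 0],
    [0, 0, -2, 0, 0, 0],
    [0, 0, -1, 0, 0, 0],
    [0, 0, -0.6, 0, 0, 0],
    [0, 0, 0, 0, 0, 0],
    [0, 0, 0, 0, 0, 0],
  ],
)

```text
clock: 6.2
position: [0.4775, 0.1549, 0.0423]
ee_rot: [2.3, 2.14, 0.001]
force: [-0.0, -0.1, -1.8]
width: 0.151
```

Call:
move_arm(
  series=[
    [0, 0, 0, 0, 0, 0],
    [0, 0, 0, 0, 0, 0],
    [0, 0, 0, 0, 0, 0],
    [0, 0, 3, 0, 0, 0],
    [0, 0, 5, 0, 0, 0],
    [0, 0, 5, 0, 0, 0],
    [0, 0, 3, 0, 0, 0],
    [0, 0, 0, 0, 0, 0],
  ],
  grip=0.6,
)

```text
clock: 7.0
position: [0.4794, 0.156, 0.2064]
ee_rot: [2.298, 2.138, 0.013]
force: [0.8, 0.1, -0.1]
width: 0.603
```

Call:
move_arm(
  series=[
    [0.8, -4.2, 0, 0, 0, -8],
    [0.8, -4.2, 0, 0, 0, -8],
    [0.8, -4.2, 0, 0, 0, -8],
    [0.8, -4.2, 0, 0, 0, -8],
    [0.8, -4.2, 0, 0, 0, -8],
    [0.8, -4.2, 0, 0, 0, -8],
    [0.8, -4.2, 0, 0, 0, -8],
    [0.8, -4.2, 0, 0, 0, -8],
  ],
)

```text
clock: 7.8
position: [0.5408, -0.1826, 0.2011]
ee_rot: [-3.086, -0.588, 0.001]
force: [1.0, 0.3, 0.3]
width: 0.6
```

Call:
move_arm(
  series=[
    [0.8, -4.2, 0, 0, 0, -8],
    [0.8, -4.2, 0, 0, 0, -8],
    [0.8, -4, 0, 0, 0, -8],
    [0, 0, 0, 0, 0, -1],
    [0, 0, 0, 0, 0, 0],
    [0, 0, 0, 0, 0, 0],
  ],
)

```text
clock: 8.4
position: [0.565, -0.3035, 0.201]
ee_rot: [-3.139, 0.081, 0.002]
force: [0.7, -0.4, -0.1]
width: 0.6
```

Run:
```python
from h import *
s=monitor.observe();print(s['position'],s['ee_rot'],s['joints'].round(2))
W=cam('wrist');c,K,C=W
g=np.array([.6146,-.3035])
m=near('wrist','pillar_c',K,C,g)
if m is not None: print(fit('pillar_c',[(K,C,m)],g,[-1.9,-1.6,-1.2]))
vs=[]
for n in ['scene','side']:
    _,k,cc=cam(n);m2=near(n,'ruin_c',k,cc,np.array([.46,.165]))
    if m2 is not None: vs.append((k,cc,m2));print(n,fit('ruin_c',vs[-1:],(.461,.164),[1.5]))
save('w2.png',cv2.resize(c,None,fx=1.56,fy=1.56))
```

```text
[ 0.56497443 -0.30350028  0.20098631] [-3.13927693e+00  8.10433906e-02  1.60897364e-03] [ 0.09  0.53  0.48  1.61 -0.27  1.07 -0.97]
(np.float64(0.6157212527404744), np.float64(-0.3034023626111418), np.float64(-91.85239599940871), np.float64(0.9427494687888386))
scene (np.float64(0.45895959106990064), np.float64(0.16241361808737875), np.float64(85.29439266562669), np.float64(0.9288090485695276))
side (np.float64(0.46085458981026023), np.float64(0.16978967073054194), np.float64(86.80311520465561), np.float64(0.7943410558298519))
```

View pics/w2.png

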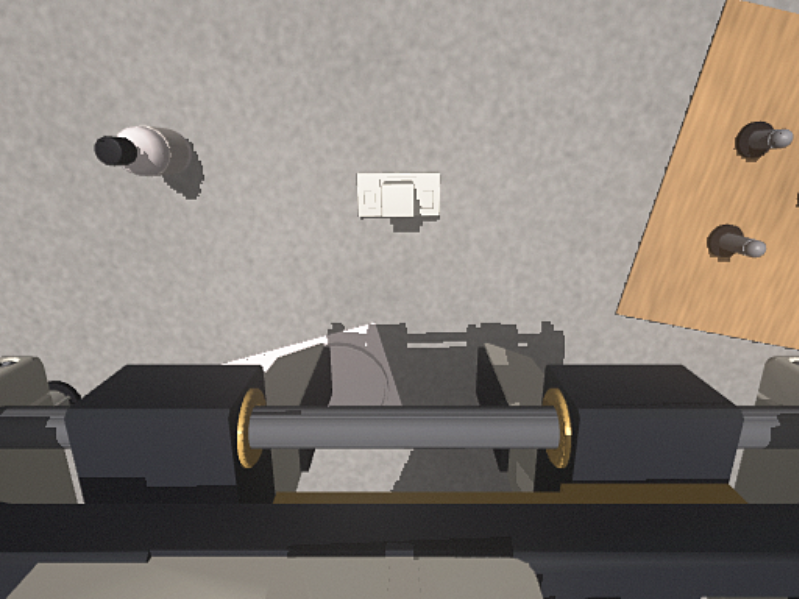

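Call:
move_arm(
  series=[
    [2.5, 0, -2, 0, 0, 0],
    [2.5, 0, -3, 0, 0, 0.6],
    [0, 0, -4, 0, 0, 0],
    [0, 0, -4, 0, 0, 0],
    [0, 0, -3, 0, 0, 0],
    [0, 0, 0, 0, 0, 0],
    [0, 0, 0, 0, 0, 0],
    [0, 0, 0, 0, 0, 0],
  ],
)

```text
clock: 9.5
position: [0.6163, -0.3058, 0.0441]
ee_rot: [3.139, -0.069, 0.005]
force: [-0.0, 0.1, 0.8]
width: 0.598
```

Call:
move_arm(
  series=[
    [0, 0, 0, 0, 0, 0],
    [0, 0, 0, 0, 0, 0],
    [0, 0, 0, 0, 0, 0],
    [0, 0, 0, 0, 0, 0],
    [0, 0, 0, 0, 0, 0],
    [0, 0, 0, 0, 0, 0],
    [0, 0, 0, 0, 0, 0],
    [0, 0, 0, 0, 0, 0],
  ],
  grip=0,
  force=20,
)

```text
clock: 10.3
position: [0.6151, -0.3049, 0.0419]
ee_rot: [-3.141, 0.069, -0.0]
force: [-0.3, 1.0, 3.1]
width: 0.218
```

Call:
move_arm(
  series=[
    [0, 0, 2, 0, 0, 0],
    [0, 0, 4, 0, 0, 0],
    [0, 0, 4, 0, 0, 0],
    [0, 0, 0, 0, 0, 0],
    [0, 0, 0, 0, 0, 0],
  ],
)

```text
clock: 10.8
position: [0.6154, -0.3053, 0.1425]
ee_rot: [3.14, -0.069, 0.003]
force: [0.3, 0.6, -1.1]
width: 0.214
```

Run:
```python
from h import *
s=monitor.observe();p=s['position'];print(p,s['ee_rot'],s['width'])
g=p[:2]
for n in ['wrist','side','scene']:
    c,K,C=cam(n);m=near(n,'pillar_c',K,C,g,.2)
    if m is not None: print(n,fit('pillar_c',[(K,C,m)],g,[-1.6],p[2]-.042))
_,k,cc=cam('side')
for n in ['scene','side']:
    _,k,cc=cam(n);m2=near(n,'scenery_tray',k,cc,np.array([.46,.195]))
    if m2 is not None: print(n,fit('scenery_tray',[(k,cc,m2)],(.461,.195),[-.07]))
```

```text
[ 0.61538044 -0.30526821  0.14248155] [ 3.14022774e+00 -6.86531577e-02  2.61143532e-03] 0.21420511979687568
wrist (np.float64(0.6259854371161353), np.float64(-0.3072843070618682), np.float64(-95.05371367271388), np.float64(0.5989001952924247))
side (np.float64(0.6119433611773069), np.float64(-0.3071805953614802), np.float64(-92.5736305344934), np.float64(0.47285067873303166))
scene (np.float64(0.6149433457728354), np.float64(-0.30202172254583987), np.float64(-95.36781193980585), np.float64(0.5207139709122962))
scene (np.float64(0.4625520665587581), np.float64(0.19722610636299248), np.float64(-4.449116807436658), np.float64(0.6650512621693806))
side (np.float64(0.46306394834700043), np.float64(0.1938075570915018), np.float64(-4.130549860577641), np.float64(0.5682055879276856))
```

Call:
move_arm(
  series=[
    [-1.45, 4.1, 0, 0, 0, -1.6],
    [-1.45, 4.1, 0, 0, 0, 0],
    [-1.45, 4.1, 0, 0, 0, 0],
    [-1.45, 4.1, 0, 0, 0, 0],
    [-1.45, 4.1, 0, 0, 0, 0],
    [-1.45, 4.1, 0, 0, 0, 0],
    [-1.45, 4.1, 0, 0, 0, 0],
    [-1.45, 4.1, 0, 0, 0, 0],
  ],
)

```text
clock: 12.15
position: [0.4984, 0.0245, 0.142]
ee_rot: [-3.139, 0.113, -0.001]
force: [1.1, 1.0, -1.0]
width: 0.215
```

Call:
move_arm(
  series=[
    [-1.45, 4.1, 0, 0, 0, 0],
    [-1.45, 4.1, 0, 0, 0, 0],
    [-1.45, 4.1, 0, 0, 0, 0],
    [-1.45, 4.1, 0, 0, 0, 0],
    [0, 0, 0, 0, 0, 0],
    [0, 0, 0, 0, 0, 0],
    [0, 0, 0, 0, 0, 0],
  ],
)

```text
clock: 12.85
position: [0.4415, 0.1859, 0.1419]
ee_rot: [3.139, -0.114, 0.001]
force: [0.5, -0.2, -0.5]
width: 0.215
```

Run:
```python
from h import *
s=monitor.observe();p=s['position'];print(p,s['ee_rot'],s['width'])
c,K,C=cam('wrist');m=near('wrist','ruin_c',K,C,np.array([.461,.164]),.15)
if m is not None: print(fit('ruin_c',[(K,C,m)],(.461,.164),[1.5],.003))
save('w3.png',cv2.resize(c,None,fx=1.56,fy=1.56))
```

```text
[0.44145755 0.18593989 0.14186599] [ 3.13915197e+00 -1.14494256e-01  6.39415231e-04] 0.21520152490014458
(np.float64(0.4624571217002959), np.float64(0.16432733131847976), np.float64(85.67091494014016), np.float64(0.9669751151276674))
```

View pics/w3.png

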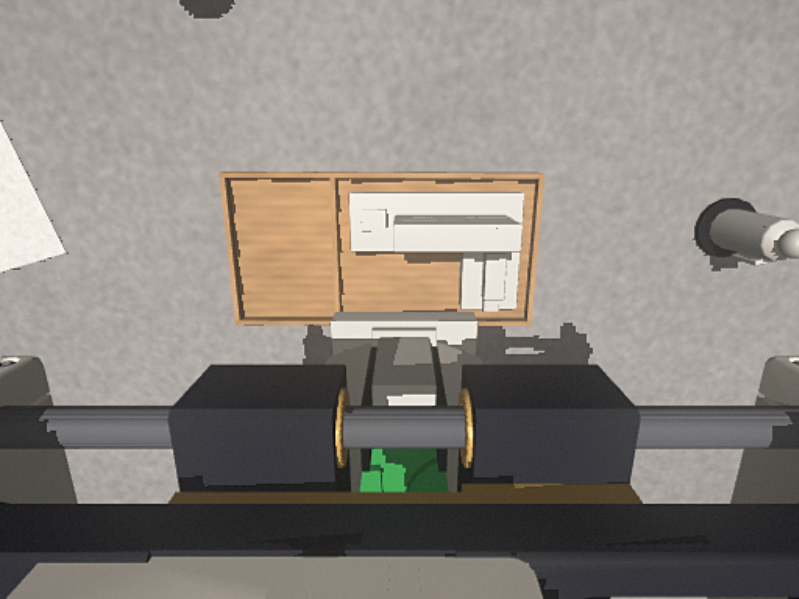

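Call:
move_arm(
  series=[
    [0.1, 0.1, -2, 0, 0, 0],
    [0, 0, -2.5, 0, 0, 0],
    [0, 0, -2, 0, 0, 0],
    [0, 0, -1.5, 0, 0, 0],
    [0, 0, -1, 0, 0, 0],
    [0, 0, -0.6, 0, 0, 0],
    [0, 0, 0, 0, 0, 0],
    [0, 0, 0, 0, 0, 0],
  ],
)

```text
clock: 13.75
position: [0.4424, 0.1879, 0.0462]
ee_rot: [-3.139, 0.113, -0.001]
force: [0.2, 0.4, -1.0]
width: 0.217
```

Run:
```python
from h import *
s=monitor.observe();p=s['position'];print(p,s['ee_rot'],s['width'],s['force'])
c,K,C=cam('wrist')
save('w4.png',cv2.resize(c[80:280,150:400],None,fx=3,fy=3))
```

```text
[0.44242604 0.18787878 0.04616382] [-3.13926362e+00  1.13261115e-01 -8.31706087e-04] 0.21747300480557324 [ 0.20399011  0.35734392 -0.99570793]
```

View pics/w4.png

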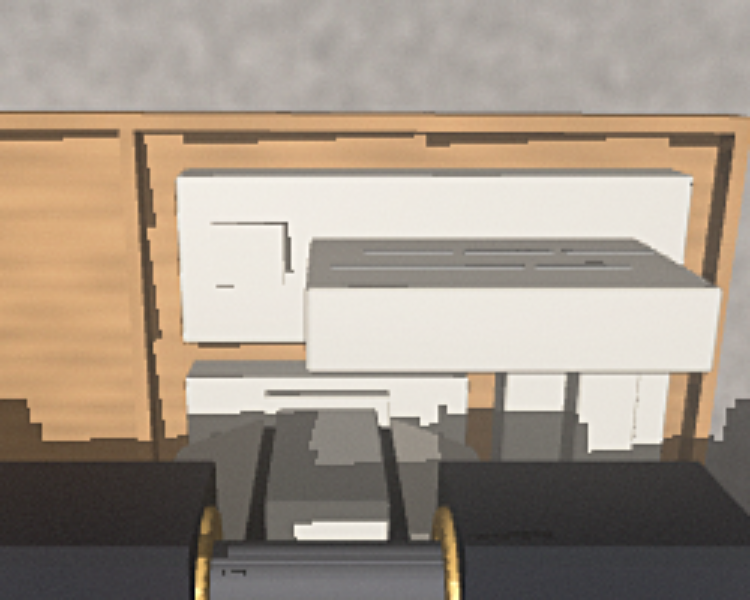

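Call:
move_arm(
  series=[
    [0, 0, 0, 0, 0, 0],
    [0, 0, 0, 0, 0, 0],
    [0, 0, 0, 0, 0, 0],
    [0, 0, 0, 0, 0, 0],
    [0, 0, 3, 0, 0, 0],
    [0, 0, 4, 0, 0, 0],
    [0, 0, 4, 0, 0, 0],
    [0, 0, 4.5, 0, 0, 0],
  ],
  grip=0.45,
)

```text
clock: 14.6
position: [0.4414, 0.1876, 0.2019]
ee_rot: [3.139, -0.113, -0.002]
force: [1.1, 0.5, -0.0]
width: 0.45
```

Call:
move_arm(
  series=[
    [1.9, -3.5, 0, 0, 0, 8.2],
    [1.9, -3.5, 0, 0, 0, 8.2],
    [1.9, -3.5, 0, 0, 0, 8.2],
    [1.9, -3.5, 0, 0, 0, 8.2],
    [1.9, -3.5, 0, 0, 0, 8.2],
    [1.9, -3.5, 0, 0, 0, 8.2],
    [1.9, -3.5, 0, 0, 0, 8.2],
    [1.9, -3.5, 0, 0, 0, 8.2],
  ],
  grip=0.75,
)

```text
clock: 15.4
position: [0.5934, -0.0914, 0.2006]
ee_rot: [-2.702, -1.603, 0.0]
force: [0.1, 0.7, -0.1]
width: 0.747
```

Call:
move_arm(
  series=[
    [1.9, -3.5, 0, 0, 0, 8.2],
    [1.9, -3.5, 0, 0, 0, 8.2],
    [1.8, -3.5, 0, 0, 0, 8],
    [0, 0, 0, 0, 0, 0],
    [0, 0, 0, 0, 0, 0],
    [0, 0, 0, 0, 0, 0],
  ],
)

```text
clock: 16.0
position: [0.6487, -0.1937, 0.2004]
ee_rot: [-2.307, -2.13, -0.0]
force: [-0.1, 0.7, -0.6]
width: 0.748
```

Run:
```python
from h import *
s=monitor.observe();p=s['position'];print(p,s['ee_rot'],s['width'],s['joints'].round(2))
def go(n,t,g,y,z=0):
    c,K,C=V[n];m=near(n,t,K,C,np.array(g))
    print(n,t,None if m is None else np.round(fit(t,[(K,C,m)],g,y,z),4))
V={n:cam(n) for n in ['wrist','scene','side']}
go('wrist','dropper_c',(.65,-.1485),[0])
for n in ['scene','side']:
    go(n,'pillar_c',(.4425,.187),[-1.64],.003);go(n,'ruin_c',(.462,.164),[1.5],.003)
save('w5.png',cv2.resize(V['scene'][0][190:310,230:380],None,fx=4,fy=4,interpolation=cv2.INTER_CUBIC))
```

```text
[ 0.64874351 -0.19373589  0.2004226 ] [-2.30744205e+00 -2.13019975e+00 -3.29098324e-04] 0.7476163238025357 [ 0.07  0.56  0.23  1.5  -0.14  1.1   0.25]
wrist dropper_c [ 0.6533 -0.1454  5.3233  0.9551]
scene pillar_c [  0.4418   0.1876 -95.5381   0.8445]
scene ruin_c [ 0.4603  0.1643 84.6654  0.9138]
side pillar_c None
side ruin_c [ 0.4606  0.1636 86.4667  0.8724]
```

View pics/w5.png

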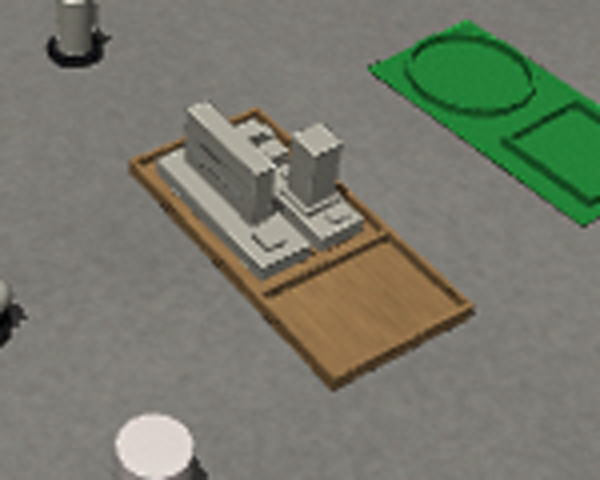

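Call:
move_arm(
  series=[
    [0.2, 2.4, 0, 0, 0, 0],
    [0.15, 2.35, 0, 0, 0, 0],
    [0, 0, -4, 0, 0, 0],
    [0, 0, -4, 0, 0, 0],
    [0, 0, -4, 0, 0, 0],
    [0, 0, -3, 0, 0, 0],
    [0, 0, -1.7, 0, 0, 0],
    [0, 0, 0, 0, 0, 0],
  ],
)

```text
clock: 17.2
position: [0.651, -0.1471, 0.0315]
ee_rot: [-2.306, -2.129, 0.004]
force: [0.1, 0.2, -0.2]
width: 0.747
```

Call:
move_arm(
  series=[
    [0, 0, 0, 0, 0, 0],
    [0, 0, 0, 0, 0, 0],
    [0, 0, 0, 0, 0, 0],
    [0, 0, 0, 0, 0, 0],
    [0, 0, 0, 0, 0, 0],
    [0, 0, 0, 0, 0, 0],
    [0, 0, 0, 0, 0, 0],
    [0, 0, 0, 0, 0, 0],
  ],
  grip=0,
  force=15,
)

```text
clock: 18.0
position: [0.6528, -0.1475, 0.0342]
ee_rot: [2.308, 2.131, 0.001]
force: [-1.6, 0.4, 6.2]
width: 0.323
```

Call:
move_arm(
  series=[
    [0, 0, 0, 0, 0, 0],
    [0, 0, 2, 0, 0, 0],
    [0, 0, 4, 0, 0, 0],
    [0, 0, 4, 0, 0, 0],
    [0, 0, 0, 0, 0, 0],
  ],
)

```text
clock: 18.5
position: [0.6556, -0.1484, 0.1394]
ee_rot: [2.303, 2.126, 0.009]
force: [0.5, -0.9, -0.1]
width: 0.32
```

Call:
move_arm(
  series=[
    [-1.85, 4.03, 0, 0, 0, 0],
    [-1.85, 4.03, 0, 0, 0, 0],
    [-1.85, 4.03, 0, 0, 0, 0],
    [-1.85, 4.03, 0, 0, 0, 0],
    [-1.85, 4.03, 0, 0, 0, 0],
    [-1.85, 4.03, 0, 0, 0, 0],
    [-1.85, 4.03, 0, 0, 0, 0],
    [-1.85, 4.03, 0, 0, 0, 0],
  ],
)

```text
clock: 19.3
position: [0.5031, 0.1763, 0.1332]
ee_rot: [-2.308, -2.131, 0.001]
force: [-0.2, 0.8, -1.2]
width: 0.323
```

Call:
move_arm(
  series=[
    [-1.85, 4.03, 0, 0, 0, 0],
    [-1.85, 4.03, 0, 0, 0, 0],
    [0, 0, 0, 0, 0, 0],
    [0, 0, 0, 0, 0, 0],
    [0, 0, 0, 0, 0, 0],
  ],
)

```text
clock: 19.8
position: [0.4677, 0.2544, 0.1333]
ee_rot: [2.309, 2.129, -0.001]
force: [-0.2, -0.3, -0.8]
width: 0.322
```

Run:
```python
from h import *
s=monitor.observe();p=s['position'];print(p,s['width'],s['joints'].round(2))
```

```text
[0.46773878 0.2543641  0.13334789] 0.3222762257507619 [-0.73  0.41  0.17  1.94 -0.1   0.8  -0.58]
```

Call:
move_arm(
  series=[
    [0, 0.1, -3, 0, 0, 0],
    [0, 0, -3, 0, 0, 0],
    [0, 0, -2, 0, 0, 0],
    [0, 0, -1.1, 0, 0, 0],
    [0, 0, -0.5, 0, 0, 0],
    [0, 0, 0, 0, 0, 0],
    [0, 0, 0, 0, 0, 0],
    [0, 0, 0, 0, 0, 0],
  ],
)

```text
clock: 20.6
position: [0.4681, 0.2567, 0.0385]
ee_rot: [2.308, 2.13, 0.002]
force: [-0.2, -0.2, -1.2]
width: 0.323
```

Call:
move_arm(
  series=[
    [0, 0, 0, 0, 0, 0],
    [0, 0, 0, 0, 0, 0],
    [0, 0, 0, 0, 0, 0],
    [0, 0, 0, 0, 0, 0],
    [0, 0, 3, 0, 0, 0],
    [0, 0, 4, 0, 0, 0],
    [0, 0, 4, 0, 0, 0],
    [0, 0, 4, 0, 0, 0],
  ],
  grip=0.6,
)

```text
clock: 21.4
position: [0.4672, 0.2563, 0.1893]
ee_rot: [2.308, 2.131, -0.001]
force: [0.7, 0.5, 0.7]
width: 0.599
```

Call:
move_arm(
  series=[
    [0, -4, 0, 0, 0, 0],
    [0, -4, 0, 0, 0, 0],
    [0, -4, 0, 0, 0, 0],
    [0, -4, 0, 0, 0, 0],
    [0, -4, 0, 0, 0, 0],
    [0, -4, 0, 0, 0, 0],
    [0, -4, 0, 0, 0, 0],
    [-0.5, -4, 0, 0, 0, 0],
  ],
)

```text
clock: 22.2
position: [0.4626, -0.065, 0.1879]
ee_rot: [2.308, 2.131, 0.001]
force: [0.4, 0.5, -0.2]
width: 0.597
```

Call:
move_arm(
  series=[
    [0, 0, 0, 0, 0, 0],
    [0, 0, 0, 0, 0, 0],
    [0, 0, 0, 0, 0, 0],
  ],
)

```text
clock: 22.5
position: [0.4626, -0.0624, 0.1877]
ee_rot: [-2.307, -2.132, -0.001]
force: [0.2, -0.2, 0.3]
width: 0.599
```

Run:
```python
from h import *
s=monitor.observe();p=s['position'];print(p,s['ee_rot'],s['width'],s['joints'].round(2))
def go(n,t,g,y,z=0):
    c,K,C=V[n];m=near(n,t,K,C,np.array(g))
    print(n,t,None if m is None else np.round(fit(t,[(K,C,m)],g,y,z),4))
V={n:cam(n) for n in ['wrist','scene','side']}
go('wrist','knight_c',(.462,-.013),[0])
for n in ['scene','side']: go(n,'dropper_c',(.4675,.2555),[0],.003)
M['figure_tray']=[box(-46,46,-86,86,0,3)]
go('scene','figure_tray',(.453,-.205),[.23])
go('side','figure_tray',(.453,-.205),[.23])
c=V['wrist'][0]
save('w6.png',np.hstack([cv2.resize(c,(512,384)),cv2.resize(V['scene'][0][190:310,240:350],(352,384))[:,:280]]))
```

```text
[ 0.46262517 -0.06235264  0.18772283] [-2.30679968e+00 -2.13218298e+00 -5.94275100e-04] 0.5987358270886178 [-0.25  0.24  0.32  2.04 -0.1   0.87  0.05]
wrist knight_c [ 0.4625 -0.0134  2.9996  0.9536]
scene dropper_c [0.4647 0.2576 7.2031 0.8656]
side dropper_c [0.4672 0.2615 2.8994 0.8475]
scene figure_tray [ 0.4519 -0.2051 13.3652  0.9567]
side figure_tray [ 0.4534 -0.205  12.5989  0.9664]
```

View pics/w6.png

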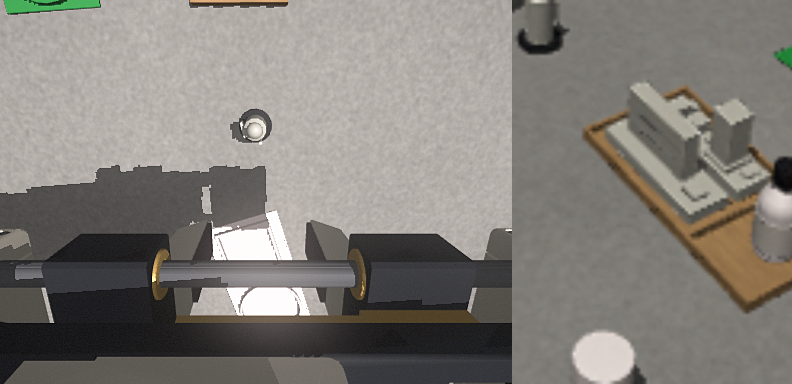

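Call:
move_arm(
  series=[
    [0, 2.5, 0, 0, 0, 0],
    [0, 2.4, 0, 0, 0, 0],
    [0, 0, -4, 0, 0, 0],
    [0, 0, -4, 0, 0, 0],
    [0, 0, -4, 0, 0, 0],
    [0, 0, -3.2, 0, 0, 0],
    [0, 0, 0, 0, 0, 0],
    [0, 0, 0, 0, 0, 0],
  ],
)

```text
clock: 23.7
position: [0.4624, -0.0146, 0.036]
ee_rot: [-2.308, -2.13, 0.002]
force: [0.3, 1.3, -0.1]
width: 0.602
```

Call:
move_arm(
  series=[
    [0, 0, 0, 0, 0, 0],
    [0, 0, 0, 0, 0, 0],
    [0, 0, 0, 0, 0, 0],
    [0, 0, 0, 0, 0, 0],
    [0, 0, 0, 0, 0, 0],
    [0, 0, 0, 0, 0, 0],
    [0, 0, 0, 0, 0, 0],
  ],
  grip=0,
  force=15,
)

```text
clock: 24.4
position: [0.4628, -0.0144, 0.0362]
ee_rot: [2.308, 2.131, 0.001]
force: [-1.2, -0.5, 8.3]
width: 0.246
```

Call:
move_arm(
  series=[
    [0, 0, 0, 0, 0, 0],
    [0, 0, 2, 0, 0, 0],
    [0, 0, 3, 0, 0, 0],
    [0, 0, 3, 0, 0, 0],
    [0, 0, 0, 0, 0, 0],
    [0, 0, 0, 0, 0, 0],
  ],
)

```text
clock: 25.0
position: [0.4628, -0.0143, 0.1161]
ee_rot: [2.308, 2.131, 0.002]
force: [-0.9, 0.6, -0.9]
width: 0.243
```

Call:
move_arm(
  series=[
    [0, -4, 0, 0, 0, 0],
    [0, -4, 0, 0, 0, 0],
    [0, -4, 0, 0, 0, 0],
    [0, -4, 0, 0, 0, 0],
    [0, -4, 0, 0, 0, 0],
    [0, -3.2, 0, 0, 0, 0],
    [0, 0, 0, 0, 0, 0],
    [0, 0, 0, 0, 0, 0],
  ],
)

```text
clock: 25.8
position: [0.4615, -0.2466, 0.1144]
ee_rot: [-2.309, -2.127, 0.002]
force: [0.1, -0.3, 0.1]
width: 0.239
```

Run:
```python
from h import *
s=monitor.observe();p=s['position'];print(p,s['ee_rot'],s['width'])
c,K,C=cam('wrist');c=c.copy()
T=np.array([.4527,-.205]);a=np.radians(13);r=np.array([[np.cos(a),-np.sin(a)],[np.sin(a),np.cos(a)]])
def pt(l,z):
    q=T+r@np.array(l)/1e3;u=proj(K,C,[*q,z]);cv2.circle(c,tuple(int(round(v)) for v in u),1,(255,0,0),-1)
for l in [(-46,-86),(46,-86),(46,86),(-46,86)]: pt(l,.003)
for l in [(-30,16),(30,16),(30,76),(-30,76)]: pt(l,.01)
for t in np.linspace(0,6.28,30): pt((37*np.cos(t),-42+37*np.sin(t)),.01)
save('w7.png',cv2.resize(c,None,fx=1.56,fy=1.56))
```

```text
[ 0.46146064 -0.24661573  0.11438957] [-2.30881474e+00 -2.12725614e+00  1.67878071e-03] 0.23946718208618473
```

View pics/w7.png

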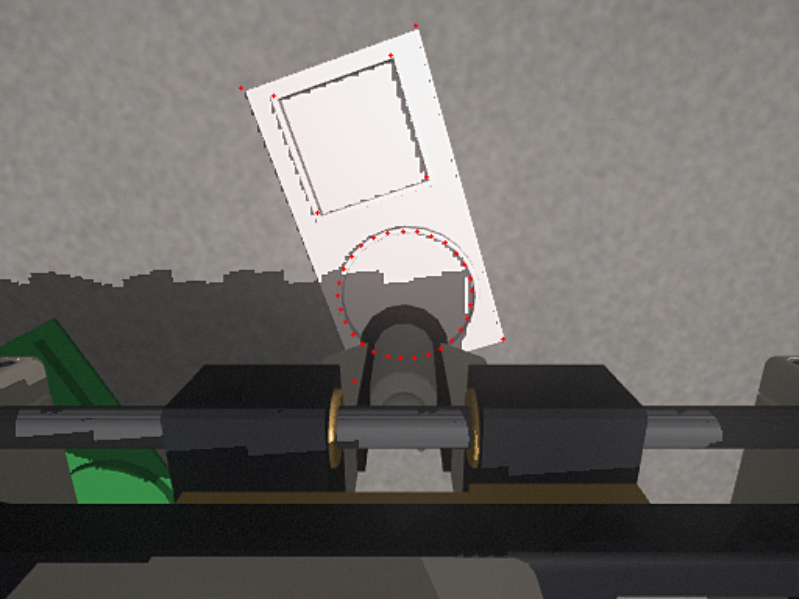

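The white tray is the one below, and the predicted wells match it to about 2 mm. It has the round well near (405,295) and the square well near (350,135). I'll lower the knight now.

Call:
move_arm(
  series=[
    [0.1, 0, -3, 0, 0, 0],
    [0, 0.1, -2.5, 0, 0, 0],
    [0, 0, -1.5, 0, 0, 0],
    [0, 0, -0.6, 0, 0, 0],
    [0, 0, 0, 0, 0, 0],
    [0, 0, 0, 0, 0, 0],
    [0, 0, 0, 0, 0, 0],
  ],
)

```text
clock: 26.55
position: [0.4639, -0.245, 0.0401]
ee_rot: [2.307, 2.132, 0.001]
force: [-0.5, -0.3, -0.9]
width: 0.246
```

Call:
move_arm(
  series=[
    [0, 0, 0, 0, 0, 0],
    [0, 0, 0, 0, 0, 0],
    [0, 0, 0, 0, 0, 0],
    [0, 0, 0, 0, 0, 0],
    [0, 0, 3, 0, 0, 0],
    [0, 0, 4, 0, 0, 0],
    [0, 0, 4, 0, 0, 0],
    [0, 0, 4, 0, 0, 0],
  ],
  grip=0.5,
)

```text
clock: 27.35
position: [0.4631, -0.2455, 0.1913]
ee_rot: [-2.309, -2.131, 0.0]
force: [1.7, -0.2, -0.1]
width: 0.501
```

Call:
move_arm(
  series=[
    [1.4, 4, 0, 0, 0, 0],
    [1.4, 4, 0, 0, 0, 0],
    [1.4, 4, 0, 0, 0, 0],
    [1.4, 4, 0, 0, 0, 0],
    [1.4, 4, 0, 0, 0, 0],
    [1.4, 4, 0, 0, 0, 0],
    [1.4, 4, 0, 0, 0, 0],
    [1.4, 4, 0, 0, 0, 0],
  ],
  grip=0.75,
)

```text
clock: 28.15
position: [0.5758, 0.0762, 0.1898]
ee_rot: [2.309, 2.131, 0.0]
force: [0.5, 0.2, -0.2]
width: 0.752
```

Call:
move_arm(
  series=[
    [1.4, 4, 0, 0, 0, 0],
    [1.4, 4, 0, 0, 0, 0],
    [1.2, 4, 0, 0, 0, 0],
    [1.2, 3.5, 0, 0, 0, 0],
    [0, 0, 0, 0, 0, 0],
    [0, 0, 0, 0, 0, 0],
    [0, 0, 0, 0, 0, 0],
  ],
)

```text
clock: 28.85
position: [0.6274, 0.228, 0.1896]
ee_rot: [2.309, 2.129, -0.002]
force: [-0.0, -0.5, 0.4]
width: 0.752
```

Run:
```python
from h import *
s=monitor.observe();p=s['position'];print(p,s['ee_rot'],s['width'],s['joints'].round(2))
def go(n,t,g,y,z=0):
    c,K,C=V[n];m=near(n,t,K,C,np.array(g))
    print(n,t,None if m is None else np.round(fit(t,[(K,C,m)],g,y,z),4))
V={n:cam(n) for n in ['wrist','scene','side']}
go('wrist','pot_c',(.627,.283),[0])
for n in ['scene','side']: go(n,'knight_c',(.462,-.246),[0],.003)
```

```text
[0.62741202 0.22796994 0.1895938 ] [ 2.30941095e+00  2.12890192e+00 -1.57369242e-03] 0.7517239463994575 [-0.58  0.55  0.24  1.54 -0.14  1.06 -0.39]
wrist pot_c [0.6284 0.2821 4.03   0.9564]
scene knight_c [ 0.4624 -0.2439  6.9975  0.8598]
side knight_c [ 0.4627 -0.2442  8.9052  0.8939]
```

Run:
```python
from h import *
c,K,C=cam('scene')
for u in [(190,545),(232,520),(160,490)]: print(ray(K,C,np.array(u)/1.5625,0).round(3))
save('w8.png',cv2.resize(cam('wrist')[0],None,fx=1.2,fy=1.2))
```

```text
[0.867 0.192 0.   ]
[0.818 0.191 0.   ]
[0.872 0.105 0.   ]
```

View pics/w8.png

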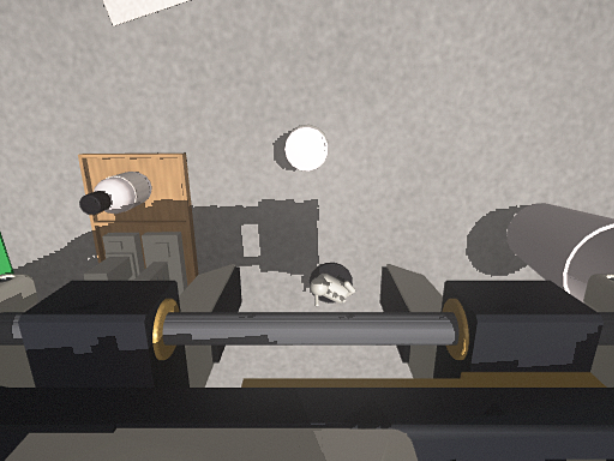

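Call:
move_arm(
  series=[
    [0.1, 2.7, 0, 0, 0, 0],
    [0, 2.7, 0, 0, 0, 0],
    [0, 0, -4, 0, 0, 0],
    [0, 0, -4, 0, 0, 0],
    [0, 0, -4, 0, 0, 0],
    [0, 0, -3.5, 0, 0, 0],
    [0, 0, 0, 0, 0, 0],
    [0, 0, 0, 0, 0, 0],
  ],
)

```text
clock: 30.05
position: [0.6286, 0.2834, 0.0351]
ee_rot: [-2.308, -2.131, 0.001]
force: [-0.3, 0.9, 1.1]
width: 0.749
```

Call:
move_arm(
  series=[
    [0, 0, 0, 0, 0, 0],
    [0, 0, 0, 0, 0, 0],
    [0, 0, 0, 0, 0, 0],
    [0, 0, 0, 0, 0, 0],
    [0, 0, 0, 0, 0, 0],
    [0, 0, 0, 0, 0, 0],
    [0, 0, 0, 0, 0, 0],
    [0, 0, 0, 0, 0, 0],
  ],
  grip=0,
  force=15,
)

```text
clock: 30.85
position: [0.6287, 0.2837, 0.0353]
ee_rot: [2.308, 2.131, 0.001]
force: [-1.4, -0.1, 5.3]
width: 0.375
```

Call:
move_arm(
  series=[
    [0, 0, 2, 0, 0, 0],
    [0, 0, 4, 0, 0, 0],
    [0, 0, 4, 0, 0, 0],
    [0, 0, 0, 0, 0, 0],
    [0, 0, 0, 0, 0, 0],
  ],
)

```text
clock: 31.35
position: [0.6289, 0.2837, 0.1355]
ee_rot: [2.308, 2.131, 0.003]
force: [0.0, 0.2, -1.6]
width: 0.375
```

Call:
move_arm(
  series=[
    [-1.7, -4, 0, 0, 0, 0],
    [-1.7, -4, 0, 0, 0, 0],
    [-1.7, -4, 0, 0, 0, 0],
    [-1.7, -4, 0, 0, 0, 0],
    [-1.7, -4, 0, 0, 0, 0],
    [-1.7, -4, 0, 0, 0, 0],
    [-1.7, -4, 0, 0, 0, 0],
    [-1.7, -4, 0, 0, 0, 0],
  ],
)

```text
clock: 32.15
position: [0.4904, -0.0378, 0.1333]
ee_rot: [-2.307, -2.13, 0.003]
force: [0.5, -1.4, 0.0]
width: 0.378
```

Call:
move_arm(
  series=[
    [-1.7, -4, 0, 0, 0, 0],
    [-1.7, -4, 0, 0, 0, 0],
    [-1.5, -4.4, 0, 0, 0, 0],
    [0, 0, 0, 0, 0, 0],
    [0, 0, 0, 0, 0, 0],
    [0, 0, 0, 0, 0, 0],
  ],
)

```text
clock: 32.75
position: [0.4433, -0.1593, 0.1339]
ee_rot: [-2.306, -2.131, 0.001]
force: [0.3, 0.5, 0.2]
width: 0.378
```

Call:
move_arm(
  series=[
    [0, 0, -3, 0, 0, 0],
    [0, 0, -3, 0, 0, 0],
    [0, 0, -2, 0, 0, 0],
    [0, 0, -1, 0, 0, 0],
    [0, 0, -0.5, 0, 0, 0],
    [0, 0, 0, 0, 0, 0],
    [0, 0, 0, 0, 0, 0],
  ],
)

```text
clock: 33.45
position: [0.4441, -0.1603, 0.0404]
ee_rot: [2.307, 2.131, 0.001]
force: [-0.2, 0.7, -0.2]
width: 0.38
```

Call:
move_arm(
  series=[
    [0, 0, 0, 0, 0, 0],
    [0, 0, 0, 0, 0, 0],
    [0, 0, 0, 0, 0, 0],
    [0, 0, 0, 0, 0, 0],
    [0, 0, 3, 0, 0, 0],
    [0, 0, 4, 0, 0, 0],
    [0, 0, 4, 0, 0, 0],
    [0, 0, 4, 0, 0, 0],
  ],
  grip=0.6,
)

```text
clock: 34.25
position: [0.4431, -0.1605, 0.1914]
ee_rot: [-2.309, -2.131, 0.0]
force: [1.2, -1.1, -0.1]
width: 0.598
```

Call:
move_arm(
  series=[
    [3, 0, 2, 0, 0, 0],
    [4, 0, 2, 0, 0, 0],
    [4, 0, 2, 0, 0, 0],
    [4, 0, 0, 0, 0, 0],
    [3, 0, 0, 0, 0, 0],
    [0, 0, 0, 0, 0, 0],
    [0, 0, 0, 0, 0, 0],
  ],
)

```text
clock: 34.95
position: [0.6233, -0.1604, 0.249]
ee_rot: [-2.308, -2.131, 0.002]
force: [-0.6, -0.3, 0.3]
width: 0.601
```

Run:
```python
from h import *
s=monitor.observe();p=s['position'];print(p,s['width'],s['force'])
def go(n,t,g,y,z=0):
    c,K,C=V[n];m=near(n,t,K,C,np.array(g))
    print(n,t,None if m is None else np.round(fit(t,[(K,C,m)],g,y,z),4))
V={n:cam(n) for n in ['scene','side']}
for n in V:
    go(n,'knight_c',(.462,-.246),[0],.003);go(n,'pot_c',(.4435,-.1605),[0],.003);go(n,'dropper_c',(.467,.256),[0],.003);go(n,'ruin_c',(.462,.164),[1.5],.003);go(n,'pillar_c',(.4425,.187),[-1.64],.003)
    for o in outline_of(n,'beast_c')[:2]: print(n,'beast',o['rect'],round(o['p'],2))
a=cv2.resize(V['side'][0][140:300,220:360],(525,600));b=cv2.resize(V['scene'][0][140:300,170:370],(400,320))
save('s9.png',V['side'][0][0:0] if 0 else np.hstack([a[:,:], np.vstack([cv2.resize(V['scene'][0][140:240,170:260],(270,300)),cv2.resize(V['scene'][0][190:290,260:350],(270,300))])]))
```

```text
[ 0.62328976 -0.16044859  0.24901155] 0.6009637927221485 [-0.58198658 -0.26793086  0.31532671]
scene knight_c [ 0.4611 -0.2442  6.1755  0.8247]
scene pot_c [ 0.4396 -0.1676  8.7541  0.6791]
scene dropper_c [0.4657 0.2589 4.7008 0.856 ]
scene ruin_c [ 0.4595  0.1648 85.0485  0.9306]
scene pillar_c [  0.4423   0.1882 -95.453    0.8774]
scene beast [212.5, 259.3, 17.9, 17.9] 0.77
side knight_c [ 0.4623 -0.2412  1.8691  0.8192]
side pot_c None
side dropper_c [0.4669 0.2629 1.1055 0.8089]
side ruin_c [ 0.4606  0.1652 87.4584  0.8379]
side pillar_c [  0.4425   0.2002 -92.5862   0.7736]
side beast [310.0, 171.5, 15.5, 7.9] 0.68
```

View pics/s9.png

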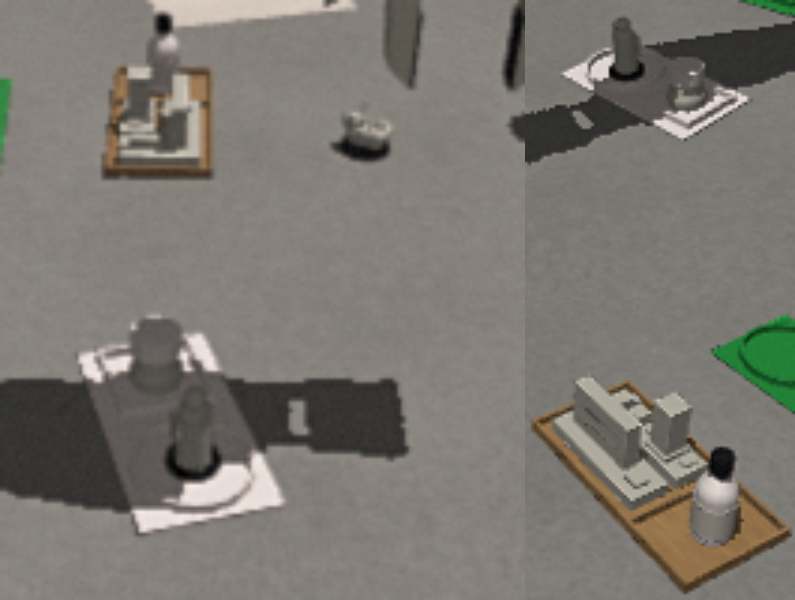

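All five pieces are upright in their wells, the beast hasn't moved, and the gripper is clear, so I'm handing the job in.

```bash
python3 -c "
from cell import workorder,monitor
print(workorder.sign_off(), monitor.observe()['clock'])"
```

```text
the job is handed in; nothing more can be done
the job is handed in; nothing more can be done
```

Both kits are packed and the job is handed in, at about 36 s of the 125 s allowed. I placed the ruin, pillar tile and dropper bottle in the cardboard tray, then the knight and the paint pot in the white tray. The beast was not touched.

**Last checks:** the final scene and side pictures show the ruin and pillar tile flat side by side in the big well. The dropper and the knight stand in their wells, the pot sits in the square well, and the beast is where it started. Measured forces stayed below 10 N in every reading.

**Checks that failed or disagreed:**
- **Pot:** its position was poorly confirmed because it stood in the arm's shadow. The side camera's network missed it. The scene fit was weak (0.68 overlap) and about 8 mm off where I released it, though both pictures show it in the square well.
- **Pillar tile:** the side-view fit put it 12 mm from the scene fit. The ruin and the dropper partly hide it in that view, so I trusted the scene view and the picture.

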